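# Lock the key plate on the levelling jig

## Task

Hang the aluminium key plate by its two holes over the twin pegs of the levelling jig so that it lies flat on the base. Then push the hold-down hook straight down over the jig's cross pin, its wide foot towards the plate, until the pin is fully home in the slot and the orange sprung latch has flipped shut beneath it, so that the plate is locked. Let go of both and leave the neck in its stand, the rod-driver, the key guard and the swage block where they are.

Things in the scene. Friction and masses are not known exactly. Their poses are not given: they have to be found in the camera images.
- jig: Levelling jig, screwed down: grey slab 155 x 205 x 20 mm (x from -45 to 110 mm, top at z = 20 mm) with two steel pegs in front and a cross pin between two blue cheeks behind. Origin: underside of the slab (table level), midway between the pegs; z up. The pegs stand at (0, -72) and (0, 72) mm, the pin at x = 78 mm. Axes: x from the pegs to the pin.
- peg (a point): Foot of the jig's peg at jig (0, 72, 20) mm, on the slab; the other peg is at (0, -72, 20) mm. Both are 10 mm in diameter, 18 mm tall, the upper 9 mm tapering to a 3.6 mm tip. Axes as the jig's.
- pin (a point): Middle of the jig's horizontal steel cross pin, at jig (78, 0, 71.5) mm: 12 mm diameter, along the jig's y, 34 mm free between the cheeks. The cheeks are 26 mm long (x), 10 mm thick, inner faces at y = -17 and 17 mm, tops at z = 81 mm. Axes as the jig's.
- plate: Loose aluminium key plate lying flat, 80 (x) x 192 (y) x 6 mm, about 0.32 kg. Origin: centre of its underside; z up. Two 14 mm through holes at (0, -72) and (0, 72) mm. A red fin to grip stands in its middle. Brass key cups on top, up to 12 mm high, are only decoration; turned by half a turn it fits as well. In place on the jig its origin is at jig (0, 0, 20) mm.
- fin (a point): Middle of the plate's upright red grip fin, at plate (0, 0, 44) mm. The fin is 14 mm thick (y), 44 mm long (x) and reaches from the plate up to z = 62 mm. Axes as the plate's.
- hook: Loose steel hold-down hook standing upright, about 0.32 kg, 108 mm tall. Origin: underside, below the middle of the slot; z up. Body 16 mm thick (y), x from -27 to 27 mm, up to z = 62 mm. Slot open below, through along y: 15 mm wide (x), its mouth flared to 28 mm over the lowest 12 mm, closed top at z = 50 mm. Fully home its underside is 7.5 mm above the slab (jig z = 27.5 mm).
- handle (a point): Middle of the black handle on the hook's top, at hook (0, 0, 85) mm: 22 mm wide (y), 32 mm long (x), from z = 62 to 108 mm. Pinch the hook here. Axes as the hook's.
- slot_end (a point): Point in the hook's slot where the middle of the pin lies when fully home: hook (0, 0, 44) mm. Axes as the hook's.
- foot (a point): Middle of the underside of the hook's wide foot, at hook (-38, 0, 0) mm: a bar 24 mm (x) x 60 mm (y) x 12 mm high. With the hook home and turned like the jig the foot is over the plate's edge, 1.5 mm above it; once let go the hook leans a little until the foot rests on the plate. Axes as the hook's.
- latch (a joint): Orange sprung latch: a finger on each side of the hook (24 mm over both), 20 mm long, hinged at hook (14, 0, 18) mm. 0 rad: shut across the slot at z = 18 mm; opens upwards into the slot, to 1.6 rad. The pin pushes it aside as the hook goes down, and it springs shut below the pin about 4 to 8 mm before the hook is home. It takes a push of about 7 to 12 N; the hook's weight is not enough.
- neck_stand: Bystander: gold-lacquered alto neck upright in a sprung brass clip on a dark wooden foot 100 x 90 x 22 mm, 205 mm tall, the curved tube reaching 158 mm towards its +x. Origin: centre of the underside. Leave alone.
- driver: Bystander: chrome rod-driver (screwdriver) 180 mm long, lying along its x axis. Leave alone.
- key_guard: Bystander: copper key guard, 86 x 50 x 32 mm. Origin: centre of the underside. Leave alone.
- swage: Bystander: black cast-iron swage block 75 x 95 x 50 mm with holes. Origin: centre of the underside. Leave alone.

How it is judged:
On the way, in this order (a step that is already met when the one before it is completed fails the run):
1. the plate lies flat on the jig's base, both pegs through its holes (horizontal distance between plate and jig below 0.005 m and z of plate in the frame of jig below 0.0235 m and angle between plate's own z axis and vertical below 0.05 rad and angle between the y axis of plate and the y axis of jig, either way round below 0.09 rad), for 0.2 s.
2. the hook is home on the pin with its foot over the plate and the latch shut beneath the pin (all of step 1 and distance between slot_end and pin below 0.01 m and x of foot in the frame of jig below 0.06 m and value of joint latch below 0.15 rad and angle between hook's own z axis and vertical below 0.2 rad), for 0.2 s.
At the end, for the whole second after the job is handed in: Plate flat on the base over both pegs (5 mm in plan of the jig's origin, under 23.5 mm high, 0.05 rad of level, 0.09 rad of the jig's yaw). Hook upright to 0.2 rad, foot on the plate's side, slot end within 10 mm of the pin's middle, latch under 0.15 rad. Both at rest (all of step 2 and linear speed of each of plate, hook below 0.02 m/s); the robot touches nothing.
It fails at once if the neck stand is moved by more than 30 mm (distance of neck_stand from where it was at the start of the episode above 0.03 m).
It fails at once if the rod-driver is moved by more than 30 mm (distance of driver from where it was at the start of the episode above 0.03 m).
It fails at once if the key guard is moved by more than 30 mm (distance of key_guard from where it was at the start of the episode above 0.03 m).
It fails at once if the swage block is moved by more than 30 mm (distance of swage from where it was at the start of the episode above 0.03 m).
It fails at once if the neck in its stand is tipped (angle between neck_stand's own z axis and vertical above 0.3 rad).
It also fails if it takes over 70 s, if anything falls off the work surface, if the arm or the gripper's body presses on something with over 40 N, if the wrist force passes 120 N, or if a joint passes its speed limit or range.

## Robot

A 7-joint arm with a two-finger parallel gripper is mounted at the origin on the work surface. World frame = base frame: x ahead of the robot, y to its left, z up, the work surface at z = 0. Lengths are in m, angles in rad, forces in N, time in s.
With the tool pointing down it reaches from about 0.425 to 0.95 m from the base axis. Payload 4.7 kg.
Tool frame: the origin (TCP) lies midway between the tips of the shut fingers; the grasp point (between the pads) lies 19 mm behind it (arm.grip_point_offset is the distance from the TCP to the grasp point, in m); z points along the fingers, y is the direction in which the jaws open and shut (so a half turn about z gives the same grasp; the last joint's range is limited). The gripper opens to 85 mm and grips with 20 to 120 N. Pads are 22 mm wide; open, the fingers measure 114 mm over their backs; the gripper's body (76 mm by 85 mm) begins 54 mm behind the grasp point. The pads swing forward as they close: fully open they stand 13 mm farther back than shut.
Start: joints at [1.227, 0.469, -0.049, 1.532, 0.024, 1.141, -0.082], TCP at [0.209, -0.642, 0.231] pointing down, gripper open.
Joint ranges: [-2.59, 2.59], [-0.33, 1.99], [-1.39, 1.29], [0.1, 2.45], [-1.04, 4.18], [0.21, 1.99], [-2.66, 2.66]. Speed limits (rad/s): [2.57, 2.57, 3.14, 3.14, 3.14, 3.14, 3.14].

## Interface

Orientations are given as a unit quaternion [x, y, z, w].
In Python, from workcell import arm, jaws, vision, nets, readout gives the robot as it stands. Calls block until the motion is done:
- arm.move_pose(position, orientation): joint-space move of the TCP to a pose.
- arm.movel(position, rotation=None, velocity=0.15): straight line of the TCP; rotation=None keeps the orientation; velocity is the mean speed in m/s.
- arm.goto_joints(angles): joint-space move.
- jaws.grip(opening, effort=None): finger opening in m; effort is the grip in N (None keeps the last); returns when the fingers have stopped.
- arm.sleep(seconds).
- arm.solve_ik(position, orientation): joint angles nearest the present ones, or None.
- vision.camera(name): name is "scene" or "top"; returns a dict with "color" (480x640x3 uint8, red, green, blue), "camera_matrix" (3x3 intrinsics, pixels), "dist_coeffs" ([k1, k2, p1, p2, k3] as OpenCV has them; the pictures are not rectified), "extrinsics" (4x4, takes a point from world to camera coordinates). Camera axes: x right, y down, z forward; pixel columns grow to the right and rows downward; lengths in m; the calibration is good to about 2 mm. A picture is of the moment at which its call begins. There is no depth.
A pose or a line that the arm cannot do raises arm.PlanningError and nothing moves.
- arm.close_job(): hands the job in, once; it reports no verdict.
Trained networks look in the newest picture that a camera, given by its name, has taken for a name from the list of things; names that differ only in an ending like _2 or _b are one class to them, and where a whole thing is asked for, a point or a joint stands for the part that bears it (a point fixed in the world has none). Each returns a list of dicts, best first, with "score" (0 to 1); they miss things now and then, are a little off and sometimes report something else, mostly with a low value. They report only what shows in the picture. A call takes as long as a camera call.
- nets.recognise(camera, target): "rect" ([left, top, right, bottom] in pixels, round what is visible of it).
- nets.silhouettes(camera, target): "mask" (480x640 bool, what is visible of it) and "rect" ([left, top, right, bottom] in pixels, round what is visible of it).
Readings, each from a call of its own:
- readout.current_t(): time.
- readout.current_joint_pos(): joint angles.
- readout.current_qd(): joint speeds.
- readout.current_tau(): joint torques, N m.
- readout.current_tcp_pos(): TCP position.
- readout.current_orientation(): TCP orientation.
- readout.current_wrist_force(): force on the tool from outside, world axes, zero at the start.
- readout.current_moment(): the same for the moment, N m.
- readout.current_finger_gap(): finger opening in m.
Only numpy, scipy, OpenCV 4.12 (cv2) and the standard library are available. Lean on these libraries where they do the work, as an engineer would, in place of code of your own. Each camera call takes 0.05 s, during which the arm holds its last target.

## Working session

There is one attempt and no reset: what is moved stays moved. The work goes in short steps, each a Python script; the robot and the scene stay as the last script left them, time stands still between calls to the robot, and variables do not carry over. Pictures are saved under pics/ and viewed, and the job is handed in when it is done.

```bash
mkdir -p pics; ls; python3 - <<'E'
from workcell import arm, jaws, vision, nets, readout
import cv2, numpy as np
for n in ["scene","top"]:
    c=vision.camera(n)
    cv2.imwrite(f"pics/{n}0.png",c["color"][:,:,::-1])
    print(n,c["camera_matrix"].tolist(),c["dist_coeffs"],np.round(c["extrinsics"],4).tolist())
print(readout.current_t(),readout.current_tcp_pos(),readout.current_orientation(),arm.grip_point_offset)
E
```

```text
pics
scene [[559.4524926648392, 0.0, 323.9068692443386], [0.0, 559.4524926648392, 231.70424108936055], [0.0, 0.0, 1.0]] [-0.10114044  0.          0.          0.          0.        ] [[-0.2834, 0.9588, 0.0212, 0.1731], [0.5772, 0.1882, -0.7946, -0.2833], [-0.7659, -0.2129, -0.6067, 1.8502], [0.0, 0.0, 0.0, 1.0]]
top [[472.93189645439986, 0.0, 317.31780085543915], [0.0, 472.93189645439986, 237.0122860073283], [0.0, 0.0, 1.0]] [-0.04479762  0.          0.          0.          0.        ] [[-0.0006, -0.9997, -0.0261, 0.0189], [-0.991, 0.0041, -0.1339, 0.5808], [0.1339, 0.0258, -0.9907, 1.0058], [0.0, 0.0, 0.0, 1.0]]
0.1 [ 0.20885267 -0.64134279  0.2303901 ] [ 9.87632045e-01  1.56787218e-01 -1.76137743e-04 -8.24741038e-04] 0.0187
```

View pics/scene0.png

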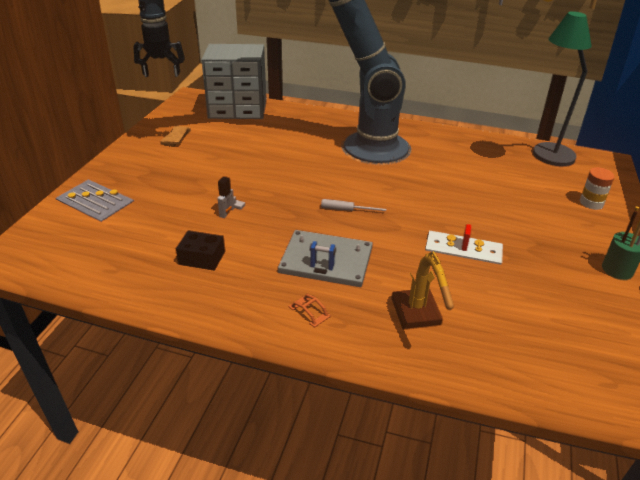

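View pics/top0.png

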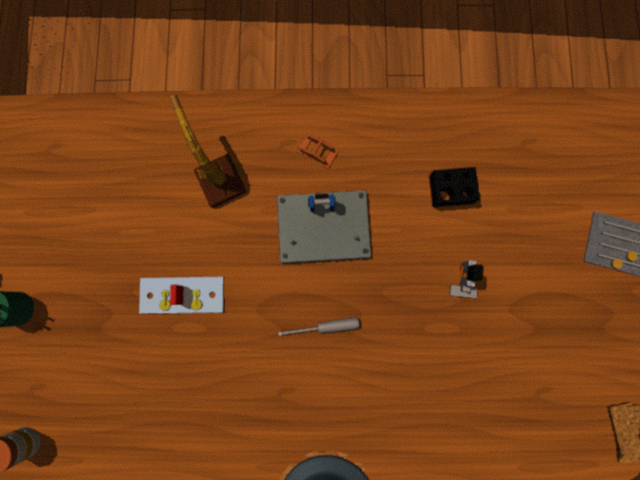

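```bash
python3 - <<'E'
import cv2, numpy as np
t=cv2.imread("pics/top0.png"); s=cv2.imread("pics/scene0.png")
def crop(im,l,tp,r,b,k,g=1.6):
    c=im[tp:b,l:r]; c=cv2.resize(c,None,fx=k,fy=k,interpolation=cv2.INTER_CUBIC)
    return np.clip(255*(c/255.)**(1/g),0,255).astype(np.uint8)
cv2.imwrite("pics/z_jigtop.png",crop(t,270,180,380,270,7))
cv2.imwrite("pics/z_platetop.png",crop(t,130,265,235,325,7))
cv2.imwrite("pics/z_hooktop.png",crop(t,440,250,495,305,10))
cv2.imwrite("pics/z_jigsc.png",crop(s,270,225,380,290,7))
cv2.imwrite("pics/z_platesc.png",crop(s,420,220,510,270,8))
cv2.imwrite("pics/z_hooksc.png",crop(s,205,170,255,220,10))
E
```

```text
(no output)
```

View pics/z_jigtop.png

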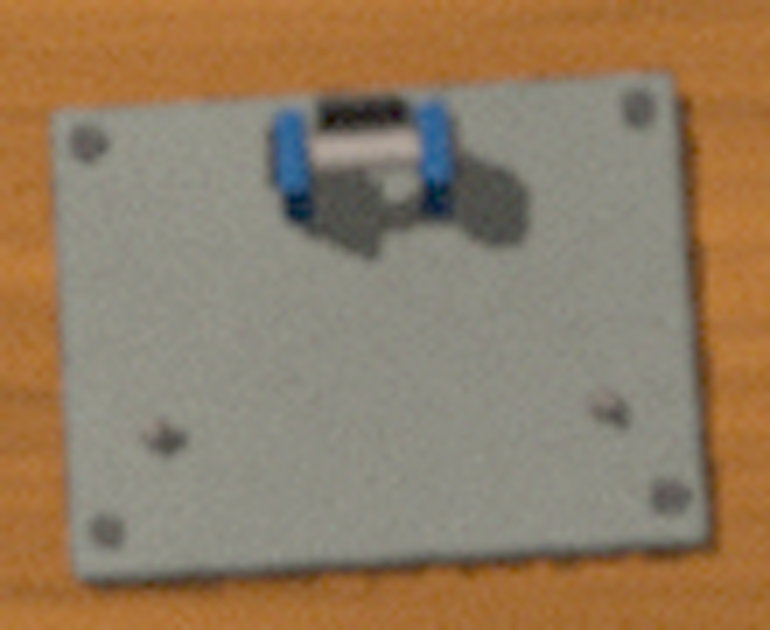

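View pics/z_platetop.png

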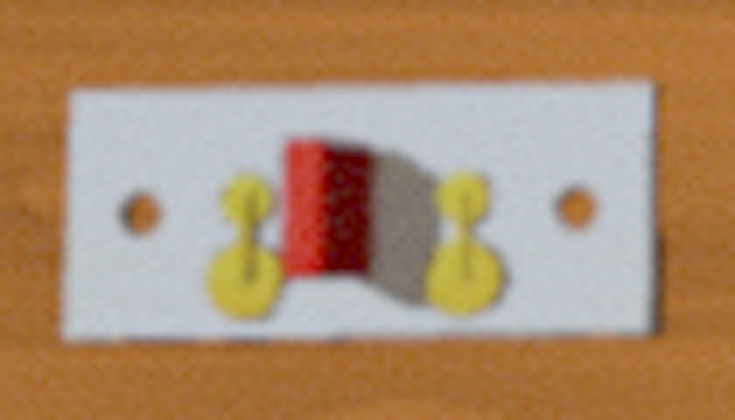

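View pics/z_hooktop.png

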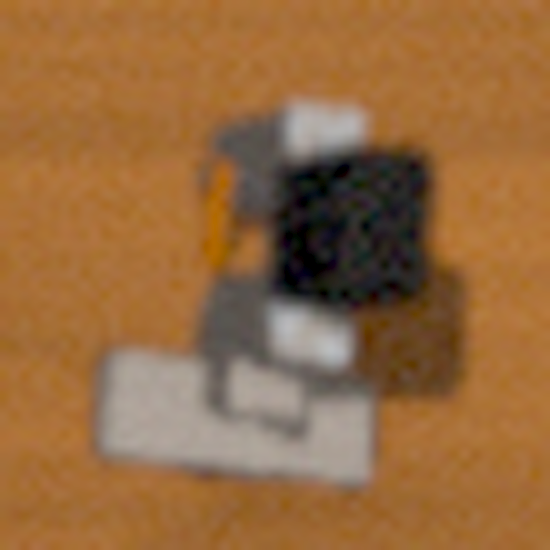

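View pics/z_jigsc.png

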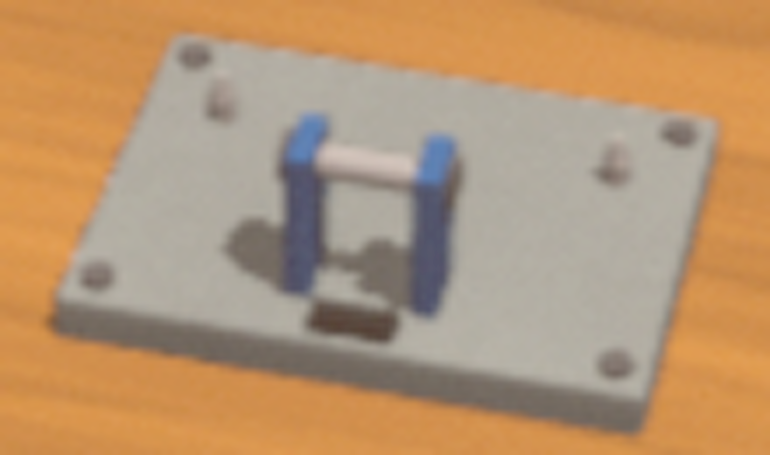

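View pics/z_platesc.png

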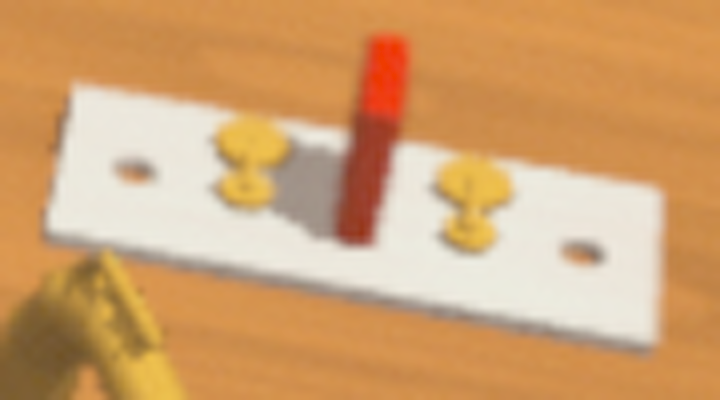

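View pics/z_hooksc.png

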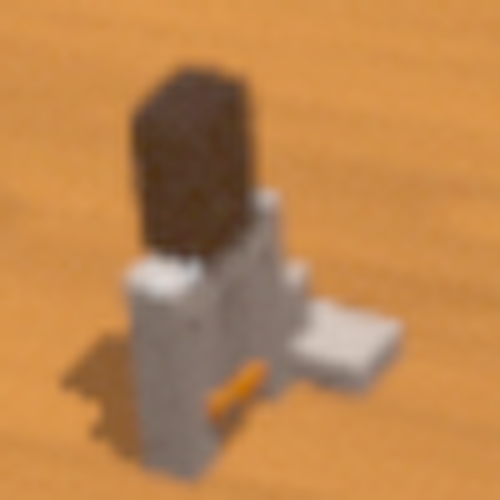

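```bash
cat > geo.py <<'E'
import numpy as np, cv2
from scipy.optimize import least_squares
def proj(c,P):
    E=c["extrinsics"]; rv,_=cv2.Rodrigues(E[:3,:3])
    p,_=cv2.projectPoints(np.asarray(P,float).reshape(-1,1,3),rv,E[:3,3],c["camera_matrix"],np.asarray(c["dist_coeffs"]))
    return p[:,0]
def tf(v,P):  # v = x,y,yaw ; P in object frame mm
    P=np.asarray(P,float)/1000; ca,sa=np.cos(v[2]),np.sin(v[2])
    z = P[:,2]+(v[3] if len(v)>3 else 0)
    return np.c_[v[0]+ca*P[:,0]-sa*P[:,1], v[1]+sa*P[:,0]+ca*P[:,1], z]
def fit(obs,v0):
    # obs: list of (cam, pts_obj_mm, px)
    def r(v): return np.concatenate([(proj(c,tf(v,P))-px).ravel() for c,P,px in obs])
    s=least_squares(r,v0,loss="soft_l1",f_scale=1.0,x_scale=[.01,.01,.1])
    return s.x,r(s.x).reshape(-1,2)
def unc(px,l,t,k): return (np.asarray(px,float)+.5)/k-.5+np.array([l,t])
E
cat > fit0.py <<'E'
from geo import *
from workcell import vision
ct=vision.camera("top"); cs=vision.camera("scene")
def run(name,P1,p1,c1,P2,p2,c2,v0):
    a=(ct,P1,unc(p1,*c1)); b=(cs,P2,unc(p2,*c2))
    for lab,o in (("both",[a,b]),("top",[a]),("scene",[b])):
        v,r=fit(o,v0); print(name,lab,np.round(v,4),"rms",round(float(np.sqrt((r**2).mean())),2))
        if lab=="both": print(np.round(r,1).tolist()); out=v
    return out
J=[(110,102.5,20),(110,-102.5,20),(-45,-102.5,20),(-45,102.5,20)]
jt=[(52,113),(672,75),(710,540),(75,575)]
js=[(55,300),(640,400),(718,120),(175,37)]  # scene: (110,-),(110,+),(-45,+),(-45,-)
Js=[J[1],J[0],J[3],J[2],(0,-72,20),(0,72,20),(0,-72,38),(0,72,38),(91,-27,81),(91,27,81),(65,-27,81)]
js+=[(218,118),(612,182),(222,72),(618,133),(287,160),(447,182),(305,115)]
J+=[(91,27,81),(91,-27,81)]; jt+=[(275,112),(447,105)]
vj=run("jig",J,jt,(270,180,7),Js,js,(270,225,7),[.55,0,0])
P=[(40,96,6),(40,-96,6),(-40,-96,6),(-40,96,6),(0,72,6),(0,-72,6)]
pt=[(70,92),(652,83),(655,332),(63,338),(141,212),(577,208)]
Ps=[(40,-96,6),(40,96,6),(-40,96,6),(-40,-96,6),(0,-72,6),(0,72,6),(22,-7,62),(22,7,62)]
ps=[(48,232),(655,345),(664,187),(72,85),(135,168),(582,250),(362,113),(400,118)]
vp=run("plate",P,pt,(130,265,7),Ps,ps,(420,220,8),[.42,.3,0])
H=[(-26,30,12),(-50,30,12),(-50,-30,12),(27,8,62),(27,-8,62)]
ht=[(107,347),(98,458),(372,484),(287,100),(370,106)]
Hs=[(-26,30,12),(-50,30,12),(27,-8,62),(27,8,62),(16,-11,108),(-16,-11,108),(-16,11,108),(27,-8,0),(27,8,0)]
hs=[(368,378),(407,322),(130,290),(197,298),(133,115),(190,66),(248,80),(143,470),(195,480)]
vh=run("hook",H,ht,(440,250,10),Hs,hs,(205,170,10),[.45,-.3,0])
np.savez("pose0.npz",j=vj,p=vp,h=vh)
for n,c in (("top",ct),("scene",cs)):
    im=c["color"][:,:,::-1].copy(); im=cv2.resize(im,None,fx=4,fy=4,interpolation=cv2.INTER_CUBIC)
    def box(v,x0,x1,y0,y1,z0,z1,col):
        q=[(x,y,z) for z in (z0,z1) for x,y in ((x0,y0),(x1,y0),(x1,y1),(x0,y1))]
        u=((proj(c,tf(v,q))+.5)*4-.5).astype(int)
        for i in range(4):
            for a,b in ((i,(i+1)%4),(4+i,4+(i+1)%4),(i,i+4)): cv2.line(im,tuple(map(int,u[a])),tuple(map(int,u[b])),col,1,cv2.LINE_AA)
    g=(0,255,0)
    box(vj,-45,110,-102.5,102.5,0,20,g); box(vj,65,91,17,27,20,81,g); box(vj,65,91,-27,-17,20,81,g)
    for y in(-72,72): box(vj,-5,5,y-5,y+5,20,29,g); box(vj,-1.8,1.8,y-1.8,y+1.8,29,38,g)
    box(vp,-40,40,-96,96,0,6,g); box(vp,-22,22,-7,7,6,62,g)
    box(vh,-27,27,-8,8,0,62,g); box(vh,-16,16,-11,11,62,108,g); box(vh,-50,-26,-30,30,0,12,g)
    def sub(l,t,r,b): return im[t*4:b*4,l*4:r*4]
    if n=="top": R=[(265,175,385,275),(130,260,240,330),(435,245,500,310)]
    else: R=[(265,220,385,295),(420,215,510,275),(200,165,260,225)]
    W=[sub(*q) for q in R]; h=max(w.shape[0] for w in W)
    W=[cv2.copyMakeBorder(w,0,h-w.shape[0],0,0,cv2.BORDER_CONSTANT) for w in W]
    o=np.hstack(W); o=cv2.resize(o,None,fx=800/o.shape[1],fy=800/o.shape[1]) if o.shape[1]>800 else o
    cv2.imwrite(f"pics/ov_{n}.png",np.clip(255*(o/255.)**.65,0,255).astype(np.uint8))
E
python3 fit0.py
```

```text
jig both [0.5768 0.003  0.0612] rms 0.62
[[-0.8, -0.6], [0.2, -1.1], [0.1, 0.2], [-0.7, 1.0], [-0.4, -0.4], [0.1, -1.1], [-0.5, -0.6], [1.0, -0.5], [0.4, -0.7], [-0.4, -1.1], [0.5, -0.4], [0.5, -0.5], [-0.1, 0.5], [0.0, 0.8], [-0.7, -0.5], [-0.7, 0.1], [-0.6, -0.8]]
jig top [0.576  0.0026 0.0585] rms 0.59
jig scene [0.5781 0.0035 0.0665] rms 0.55
plate both [0.4546 0.3293 0.0166] rms 0.33
[[0.1, -0.0], [-0.2, -0.1], [-0.9, -0.1], [0.1, 0.1], [-0.3, 0.2], [-0.1, -0.1], [-0.6, -0.2], [-0.1, -0.2], [-0.6, 0.4], [0.3, -0.0], [-0.3, 0.2], [-0.1, 0.2], [-0.4, -0.6], [0.5, -0.2]]
plate top [0.4545 0.3288 0.0154] rms 0.24
plate scene [0.4547 0.3297 0.0203] rms 0.33
hook both [ 0.4998 -0.3108 -0.1071] rms 0.63
[[-0.0, -0.1], [0.1, -0.4], [-0.4, -0.2], [-0.1, 0.1], [-1.0, 0.3], [-0.5, -1.0], [-0.1, 0.1], [-0.3, -0.6], [-1.8, -0.0], [-1.0, -0.1], [-0.4, -1.1], [1.0, -0.7], [0.5, 0.3], [0.4, 0.7]]
hook top [ 0.4996 -0.3115 -0.1118] rms 0.31
hook scene [ 0.5006 -0.3098 -0.109 ] rms 0.69
```

View pics/ov_top.png

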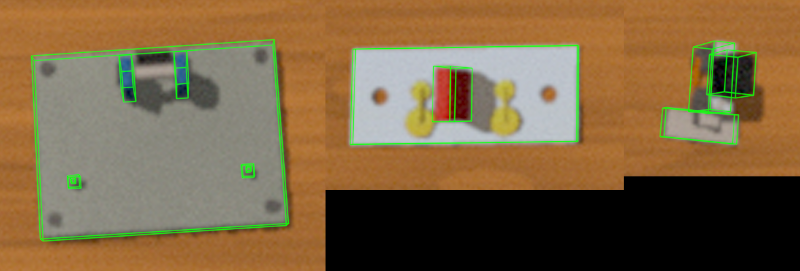

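View pics/ov_scene.png

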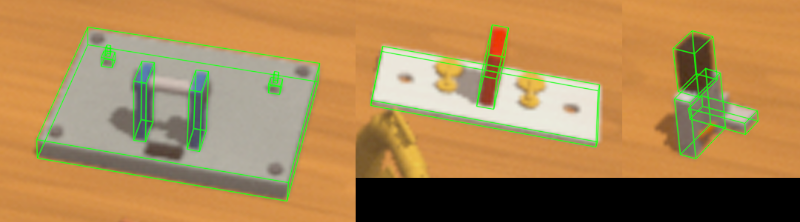

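```bash
cat > h.py <<'E'
import numpy as np
from workcell import arm, jaws, vision, nets, readout
Z=np.load("pose0.npz"); J,P,H=Z["j"],Z["p"],Z["h"]
def q(yaw): return [np.cos(yaw/2),np.sin(yaw/2),0,0]
def st(m=""): print(m,"t",round(readout.current_t(),2),"tcp",np.round(readout.current_tcp_pos(),4),"gap",round(readout.current_finger_gap(),4),"F",np.round(readout.current_wrist_force(),1))
def jp(x,y,yaw=None):
    a=J[2]; return np.array([J[0]+np.cos(a)*x-np.sin(a)*y, J[1]+np.sin(a)*x+np.cos(a)*y])
E
python3 - <<'E'
from h import *
for p,y in (([P[0],P[1],.2],P[2]),([P[0],P[1],.024],P[2]),([*jp(0,0),.2],J[2]),([*jp(0,0),.045],J[2]),([H[0],H[1],.2],H[2]),([H[0],H[1],.066],H[2]),([*jp(78,0),.25],J[2]),([*jp(78,0),.09],J[2])):
    s=arm.solve_ik(p,q(y)); print(None if s is None else np.round(s,2))
arm.move_pose([P[0],P[1],.16],q(P[2])); st("above")
arm.movel([P[0],P[1],.026],velocity=.12); st("down")
jaws.grip(0.0,60); st("grip")
arm.movel([P[0],P[1],.05],velocity=.06); st("lift")
import cv2
for n in("top","scene"): cv2.imwrite(f"pics/{n}1.png",vision.camera(n)["color"][:,:,::-1])
E
```

```text
[-0.82  0.31  0.14  1.85 -0.05  0.98 -2.21]
[-0.81  0.55  0.14  1.98 -0.13  0.62 -2.14]
[ 0.33  0.39 -0.53  1.78  0.23  1.03 -1.79]
[ 0.19  0.56 -0.36  1.91  0.29  0.72 -1.84]
[ 0.59  0.36 -0.13  1.78  0.05  1.01 -1.24]
[ 0.56  0.52 -0.1   1.89  0.07  0.74 -1.26]
None
None
above t 3.7 tcp [0.4552 0.3285 0.16  ] gap 0.0857 F [-0.3 -0.1 -0.2]
down t 4.97 tcp [0.4551 0.3296 0.0267] gap 0.0853 F [-0.4 -0.1  0.1]
grip t 5.62 tcp [0.4548 0.3295 0.0263] gap 0.0133 F [ 1.3 -0.2  2.1]
lift t 6.17 tcp [0.4546 0.3292 0.0502] gap 0.0136 F [-0.1  0.6 -4.4]
```

```bash
python3 - <<'E'
from h import *
for z in (.25,.2,.15,.12,.09):
  for f in (0,np.pi):
    for n,p,y in (("pin",jp(78,0),J[2]),("peg",jp(0,0),J[2]),("hook",H[:2],H[2])):
        s=arm.solve_ik([*p,z],q(y+f)); print(z,n,f>1,None if s is None else np.round(s,2))
E
python3 - <<'E'
import cv2,numpy as np
t=cv2.imread("pics/top1.png");s=cv2.imread("pics/scene1.png")
a=cv2.resize(t[240:340,110:250],None,fx=4,fy=4);b=cv2.resize(s[190:290,400:440+80],None,fx=2,fy=2)
b=cv2.copyMakeBorder(b,0,200,0,0,cv2.BORDER_CONSTANT)
cv2.imwrite("pics/g1.png",np.hstack([a,b]))
E
```

```text
0.25 pin False None
0.25 peg False [-0.24  0.29  0.2   1.76 -0.06  1.1  -1.53]
0.25 hook False [ 0.03  0.34  0.6   1.75 -0.21  1.11 -0.99]
0.25 pin True None
0.25 peg True [ 0.75  0.55 -1.17  1.71  0.53  1.25  1.08]
0.25 hook True [ 0.62  0.32 -0.17  1.72  0.06  1.11  1.89]
0.2 pin False None
0.2 peg False [-0.22  0.34  0.18  1.82 -0.07  0.99 -1.52]
0.2 hook False [ 0.05  0.39  0.57  1.81 -0.25  1.01 -0.96]
0.2 pin True None
0.2 peg True [ 0.74  0.62 -1.17  1.76  0.61  1.19  1.01]
0.2 hook True [ 0.71  0.38 -0.29  1.77  0.12  1.02  1.84]
0.15 pin False None
0.15 peg False [-0.2   0.39  0.16  1.87 -0.08  0.89 -1.52]
0.15 hook False [ 0.09  0.45  0.53  1.85 -0.28  0.91 -0.93]
0.15 pin True None
0.15 peg True [ 0.73  0.7  -1.18  1.81  0.71  1.13  0.93]
0.15 hook True [ 0.8   0.44 -0.41  1.81  0.22  0.93  1.76]
0.12 pin False None
0.12 peg False [-0.19  0.43  0.15  1.89 -0.08  0.83 -1.51]
0.12 hook False [ 0.14  0.48  0.46  1.88 -0.28  0.85 -0.94]
0.12 pin True None
0.12 peg True [ 0.72  0.75 -1.18  1.84  0.78  1.11  0.88]
0.12 hook True [ 0.84  0.49 -0.47  1.83  0.28  0.88  1.7 ]
0.09 pin False None
0.09 peg False [-0.18  0.47  0.13  1.91 -0.09  0.77 -1.51]
0.09 hook False [ 0.19  0.51  0.4   1.89 -0.27  0.79 -0.95]
0.09 pin True None
0.09 peg True [ 0.72  0.81 -1.18  1.86  0.85  1.09  0.83]
0.09 hook True [ 0.88  0.55 -0.53  1.85  0.36  0.84  1.63]
```

View pics/g1.png

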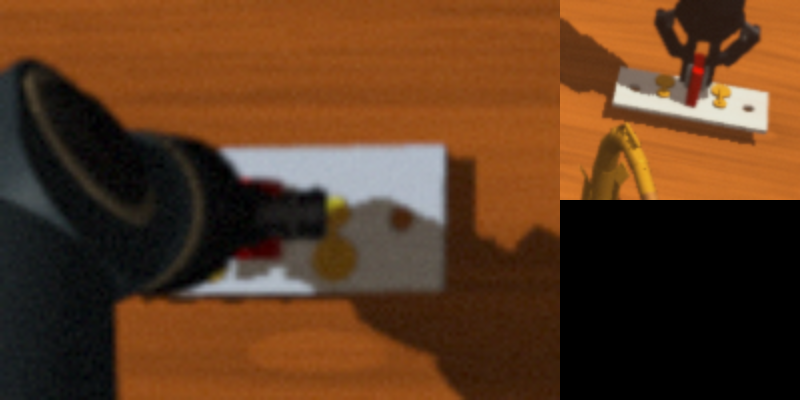

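```bash
python3 - <<'E'
from h import *
print(jp(78,0))
for x in (0,20,40,60,70,78,85,100,150):
    for yaw in (-.1,0,J[2],.2):
        s=arm.solve_ik([*jp(x,0),.2],q(yaw)); print(x,round(yaw,2),None if s is None else np.round(s,2))
E
```

```text
[78.43068483  4.77558567]
0 -0.1 [-0.25  0.34  0.22  1.82 -0.09  0.99 -1.67]
0 0 [-0.23  0.34  0.19  1.82 -0.08  0.99 -1.58]
0 0.06 [-0.22  0.34  0.18  1.82 -0.07  0.99 -1.52]
0 0.2 [-0.19  0.34  0.14  1.82 -0.06  0.99 -1.4 ]
20 -0.1 None
20 0 None
20 0.06 None
20 0.2 None
40 -0.1 None
40 0 None
40 0.06 None
40 0.2 None
60 -0.1 None
60 0 None
60 0.06 None
60 0.2 None
70 -0.1 None
70 0 None
70 0.06 None
70 0.2 None
78 -0.1 None
78 0 None
78 0.06 None
78 0.2 None
85 -0.1 None
85 0 None
85 0.06 None
85 0.2 None
100 -0.1 None
100 0 None
100 0.06 None
100 0.2 None
150 -0.1 None
150 0 None
150 0.06 None
150 0.2 None
```

```bash
sed -i 's/def jp(x,y,yaw=None):/def jp(x,y):\n    x,y=x\/1000,y\/1000/' h.py; python3 - <<'E'
from h import *
import cv2
print(arm.solve_ik([*jp(78,0),.2],q(J[2])), arm.solve_ik([*jp(78,0),.09],q(J[2])))
arm.movel([P[0],P[1],.13],velocity=.15)
arm.move_pose([*jp(0,0),.13],q(J[2])); st()
arm.movel([*jp(0,0),.080],velocity=.1); st("hover")
print(np.round(jp(0,0),4), readout.current_orientation(), q(J[2]))
for n in("top","scene"): cv2.imwrite(f"pics/{n}2.png",vision.camera(n)["color"][:,:,::-1])
t=cv2.imread("pics/top2.png");s=cv2.imread("pics/scene2.png")
a=cv2.resize(t[180:280,250:390],None,fx=5,fy=5);b=cv2.resize(s[190:290,260:390],None,fx=6,fy=6,interpolation=cv2.INTER_CUBIC)
cv2.imwrite("pics/g2t.png",a);cv2.imwrite("pics/g2s.png",b)
E
```

```text
[-0.1838872   0.46107419  0.15089628  1.62839235 -0.0768318   1.05792813
 -1.52036117] [-0.16567464  0.57674552  0.12646349  1.71838334 -0.09149721  0.8522005
 -1.50874081]
 t 8.26 tcp [0.5766 0.0052 0.1296] gap 0.0133 F [ 0.7  0.1 -4.8]
hover t 8.91 tcp [0.5772 0.0033 0.0802] gap 0.013 F [ 0.7  0.2 -3.3]
[0.5768 0.003 ] [ 9.99524048e-01  3.08480122e-02  2.76545652e-04 -1.38852370e-05] [np.float64(0.9995314795729046), np.float64(0.03060753735275544), 0, 0]
```

View pics/g2s.png

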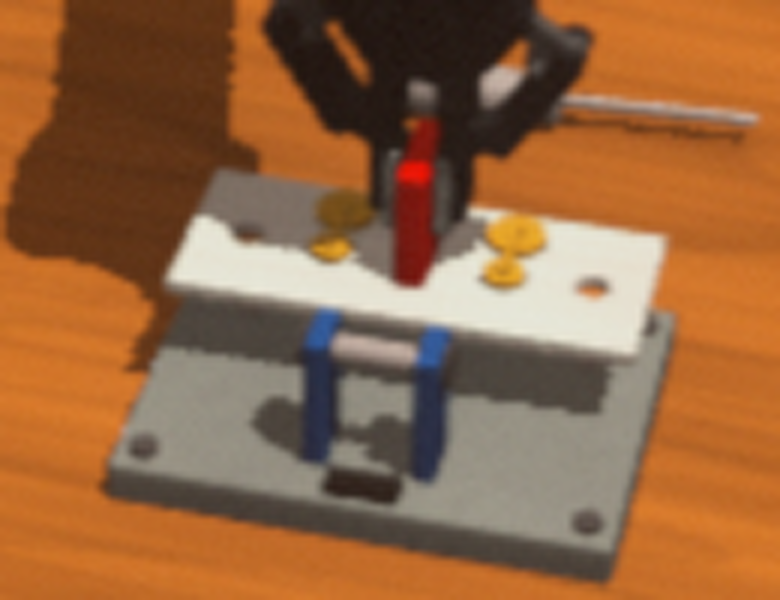

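View pics/g2t.png

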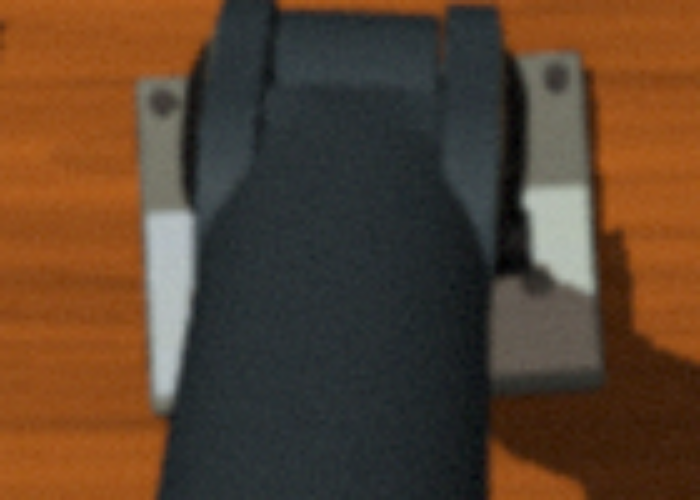

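```bash
python3 - <<'E'
from geo import *; from h import *
cs=vision.camera("scene")
Ps=[(40,-96,6),(40,96,6),(-40,96,6),(-40,-96,6),(0,-72,6),(0,72,6),(22,-7,62),(22,7,62)]
ps=unc([(167,282),(635,351),(667,237),(218,170),(247,232),(593,287),(397,187),(432,187)],260,190,6)
Ps=[(a,b,c+53.9) for a,b,c in Ps]
v,r=fit([(cs,Ps,ps)],[.577,.003,.06]); print(np.round(v,4),np.round(r,1).tolist(), J)
E
```

```text
[0.5774 0.0034 0.0702] [[0.0, 0.3], [0.3, 0.8], [0.0, 0.1], [-0.1, 0.1], [0.4, 0.4], [0.1, -0.1], [-0.3, -1.5], [-0.4, -0.7]] [0.57682896 0.00304692 0.06122464]
```

```bash
python3 - <<'E'
from h import *
import cv2
for z in (.066,.058,.052,.0475):
    arm.movel([*jp(0,0),z],velocity=.06); st(str(z))
    if readout.current_wrist_force()[2]>15: print("contact"); break
for n in("scene",): cv2.imwrite(f"pics/{n}3.png",vision.camera(n)["color"][:,:,::-1])
s=cv2.imread("pics/scene3.png")
cv2.imwrite("pics/g3s.png",cv2.resize(s[190:290,260:390],None,fx=6,fy=6,interpolation=cv2.INTER_CUBIC))
E
```

```text
0.066 t 9.44 tcp [0.5763 0.003  0.0653] gap 0.0137 F [ 0.9 -0.5 -2.8]
0.058 t 9.72 tcp [0.5764 0.003  0.0575] gap 0.0133 F [-0.4  0.8 -4.1]
0.052 t 9.97 tcp [0.5765 0.0031 0.0515] gap 0.0132 F [ 0.  -0.5 -3.1]
0.0475 t 10.22 tcp [0.5766 0.0031 0.0472] gap 0.0135 F [-0.3 -0.1 -3.1]
```

View pics/g3s.png

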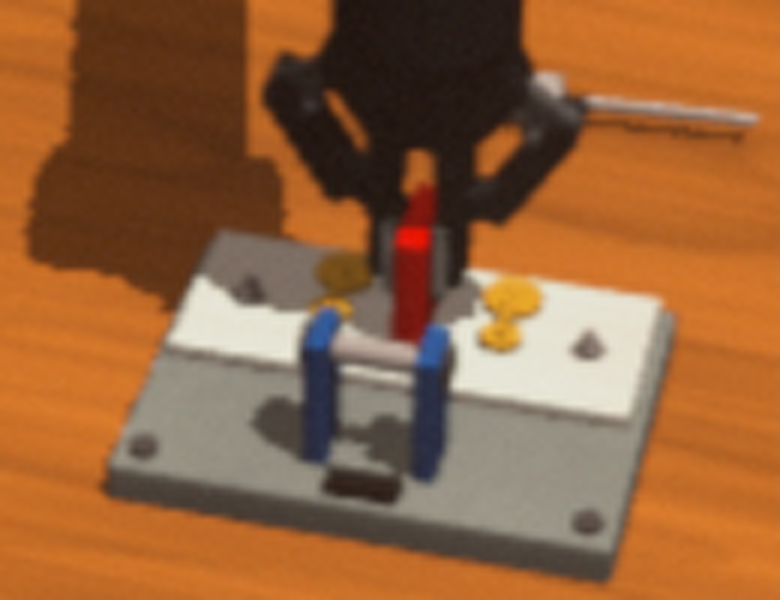

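```bash
python3 - <<'E'
from h import *
import cv2
arm.movel([*jp(0,0),.0464],velocity=.04); st()
jaws.grip(.085); st("open")
arm.movel([*jp(0,0),.2],velocity=.2)
arm.move_pose([H[0],H[1],.2],q(H[2])); st("above hook")
for n in("top","scene"): cv2.imwrite(f"pics/{n}4.png",vision.camera(n)["color"][:,:,::-1])
t=cv2.imread("pics/top4.png");s=cv2.imread("pics/scene4.png")
cv2.imwrite("pics/g4.png",np.hstack([cv2.resize(t[170:280,260:390],None,fx=3,fy=3,interpolation=cv2.INTER_CUBIC),cv2.resize(s[190:300,260:390],None,fx=3,fy=3,interpolation=cv2.INTER_CUBIC)]))
E
```

```text
t 10.53 tcp [0.5768 0.003  0.0464] gap 0.0131 F [ 0.1  0.4 -2.8]
open t 11.22 tcp [0.5769 0.0031 0.0464] gap 0.0846 F [0.3 0.6 0.4]
above hook t 13.36 tcp [ 0.5009 -0.3088  0.1996] gap 0.0848 F [0.4 1.  0. ]
```

View pics/g4.png

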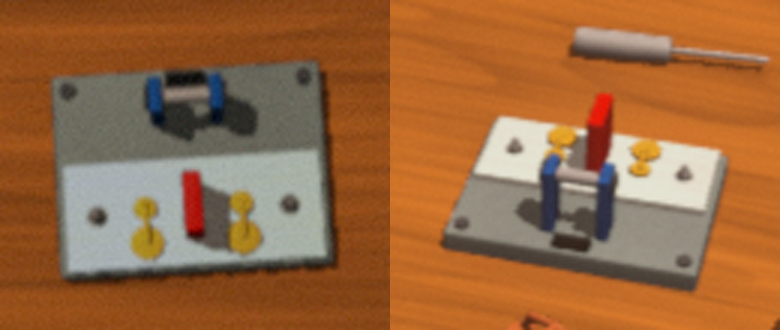

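View pics/scene4.png

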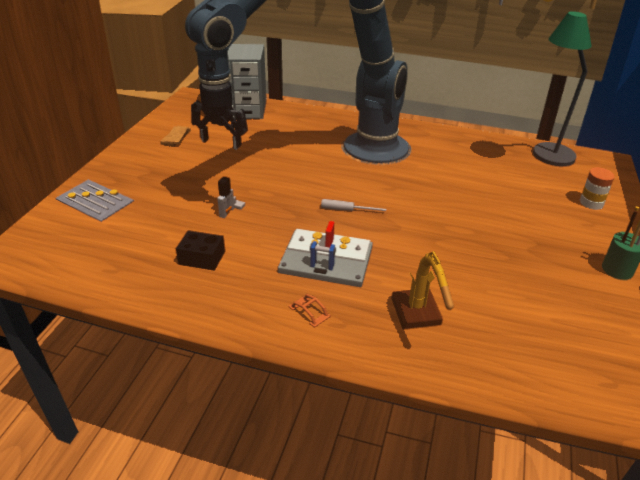

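```bash
python3 - <<'E'
from h import *
import cv2
arm.movel([H[0],H[1],.2],q(H[2]),velocity=.1)
arm.movel([H[0],H[1],.067],velocity=.12); st("down")
jaws.grip(0.0,90); st("grip")
arm.movel([H[0],H[1],.19],velocity=.12); st("lift")
arm.move_pose([*jp(78,0),.19],q(J[2])); st("over")
arm.movel([*jp(78,0),.165],q(J[2]),velocity=.1); st("over2")
for n in("top","scene"): cv2.imwrite(f"pics/{n}5.png",vision.camera(n)["color"][:,:,::-1])
s=cv2.imread("pics/scene5.png")
cv2.imwrite("pics/g5.png",cv2.resize(s[180:290,260:390],None,fx=6,fy=5,interpolation=cv2.INTER_CUBIC))
E
```

```text
down t 14.97 tcp [ 0.5003 -0.3112  0.0678] gap 0.0851 F [ 0.2  0.1 -0.3]
grip t 15.57 tcp [ 0.4998 -0.311   0.0673] gap 0.0211 F [-0.2  0.1  3.3]
lift t 16.74 tcp [ 0.4992 -0.3104  0.189 ] gap 0.0212 F [ 0.3 -0.3 -4.3]
over t 18.07 tcp [0.6543 0.0047 0.19  ] gap 0.021 F [-0.5 -0.7 -3.2]
over2 t 18.48 tcp [0.6542 0.0068 0.1644] gap 0.0207 F [ 0.8 -0.5 -3.4]
```

View pics/g5.png

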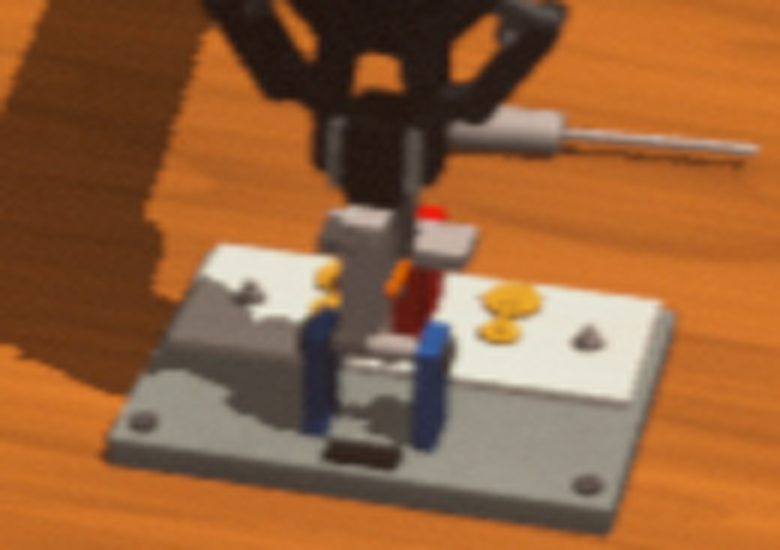

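```bash
cat > ov.py <<'E'
from geo import *
def boxes(im,c,v,bs,k,col=(0,255,0)):
    for x0,x1,y0,y1,z0,z1 in bs:
        qq=[(x,y,z) for z in (z0,z1) for x,y in ((x0,y0),(x1,y0),(x1,y1),(x0,y1))]
        u=((proj(c,tf(v,qq))+.5)*k-.5).astype(int)
        for i in range(4):
            for a,b in ((i,(i+1)%4),(4+i,4+(i+1)%4),(i,i+4)): cv2.line(im,tuple(map(int,u[a])),tuple(map(int,u[b])),col,1,cv2.LINE_AA)
HB=[(-27,27,-8,8,0,62),(-16,16,-11,11,62,108),(-50,-26,-30,30,0,12)]
JB=[(65,91,17,27,20,81),(65,91,-27,-17,20,81),(-45,110,-102.5,102.5,0,20)]
E
python3 - <<'E'
from ov import *; from h import *
c=vision.camera("scene"); k=7
im=cv2.resize(c["color"][:,:,::-1],None,fx=k,fy=k,interpolation=cv2.INTER_CUBIC)
p=readout.current_tcp_pos(); print(p)
boxes(im,c,[p[0],p[1],J[2],p[2]-.0673],HB,k); boxes(im,c,J,JB,k,(255,255,0))
cv2.imwrite("pics/g6.png",np.clip(255*(im[190*k:270*k,280*k:380*k]/255.)**.6,0,255).astype(np.uint8))
E
```

```text
[0.65517601 0.00747852 0.16567678]
```

View pics/g6.png

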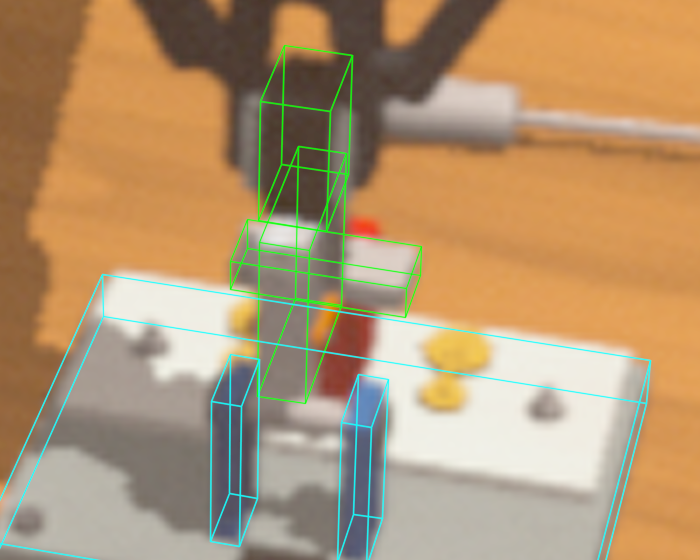

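```bash
python3 - <<'E'
from h import *
import cv2
q0=q(J[2])
for z in (.145,.135,.127,.119,.112,.107,.103,.100,.0975,.0955):
    arm.movel([*jp(78,0),z],q0,velocity=.05); st(str(z))
    F=readout.current_wrist_force()
    if F[2]>30 or np.hypot(F[0],F[1])>20: print("stop"); break
for n in("top","scene"): cv2.imwrite(f"pics/{n}7.png",vision.camera(n)["color"][:,:,::-1])
s=cv2.imread("pics/scene7.png")
cv2.imwrite("pics/g7.png",np.clip(255*(cv2.resize(s[190:280,270:390],None,fx=6,fy=6,interpolation=cv2.INTER_CUBIC)/255.)**.7,0,255).astype(np.uint8))
E
```

```text
0.145 t 19.18 tcp [0.6546 0.0078 0.1446] gap 0.021 F [ 0.3  0.1 -2.9]
0.135 t 19.52 tcp [0.6543 0.0078 0.1345] gap 0.0209 F [ 0.6  0.4 -3. ]
0.127 t 19.83 tcp [0.656  0.0078 0.1283] gap 0.0207 F [0.5 0.1 3.8]
0.119 t 20.14 tcp [0.6566 0.0077 0.121 ] gap 0.0211 F [ 1.  -0.4  6.5]
0.112 t 20.43 tcp [0.6568 0.0078 0.1135] gap 0.0208 F [ 3.9 -0.1  3.1]
0.107 t 20.68 tcp [0.6567 0.0078 0.1073] gap 0.0212 F [ 6.8 -0.8 -1.1]
0.103 t 20.93 tcp [0.6567 0.0077 0.1022] gap 0.021 F [ 9.  -0.1 -5.7]
0.1 t 21.18 tcp [0.6538 0.0079 0.0984] gap 0.021 F [ 3.7 -1.  -5.9]
0.0975 t 21.43 tcp [0.6538 0.0079 0.0967] gap 0.021 F [ 2.2 -0.3 -6.3]
0.0955 t 21.68 tcp [0.6539 0.0078 0.0951] gap 0.021 F [ 0.7 -1.  -5.2]
```

View pics/g7.png

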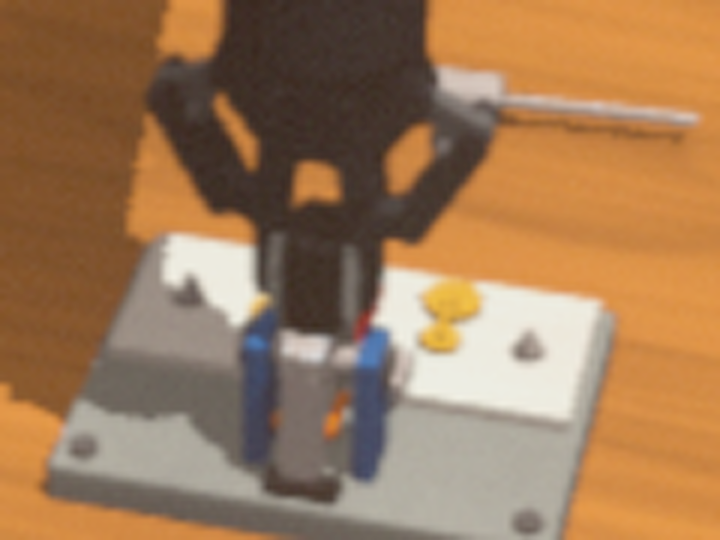

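```bash
python3 - <<'E'
from h import *
import cv2
q0=q(J[2])
for z in (.0945,.0935,.0925,.092):
    arm.movel([*jp(78,0),z],q0,velocity=.03); st(str(z))
    F=readout.current_wrist_force()
    if F[2]>6 or np.hypot(F[0],F[1])>15: print("stop"); break
jaws.grip(.085); st("open")
arm.movel([*jp(78,0),.2],q0,velocity=.12); st("up")
arm.move_pose([.45,-.15,.3],q0); st("away")
for n in("top","scene"): cv2.imwrite(f"pics/{n}8.png",vision.camera(n)["color"][:,:,::-1])
t=cv2.imread("pics/top8.png");s=cv2.imread("pics/scene8.png")
f=lambda im:np.clip(255*(cv2.resize(im,None,fx=7,fy=7,interpolation=cv2.INTER_CUBIC)/255.)**.6,0,255).astype(np.uint8)
cv2.imwrite("pics/g8s.png",f(s[210:290,275:385])); cv2.imwrite("pics/g8t.png",f(t[180:265,270:380]))
E
```

```text
0.0945 t 22.03 tcp [0.6541 0.0077 0.0947] gap 0.021 F [-0.6 -0.1 -0.3]
0.0935 t 22.28 tcp [0.6542 0.0078 0.0946] gap 0.0209 F [-3.7  0.3  5.5]
0.0925 t 22.53 tcp [0.6542 0.0078 0.0945] gap 0.0208 F [-5.4 -0.5 10.4]
stop
open t 23.18 tcp [0.6547 0.0078 0.0924] gap 0.0846 F [0.5 0.4 0.1]
up t 24.23 tcp [0.654  0.0079 0.199 ] gap 0.0851 F [-1.1  0.3 -0.2]
away t 25.3 tcp [ 0.4509 -0.1489  0.2996] gap 0.0851 F [ 0.2  0.2 -0.1]
```

View pics/g8s.png

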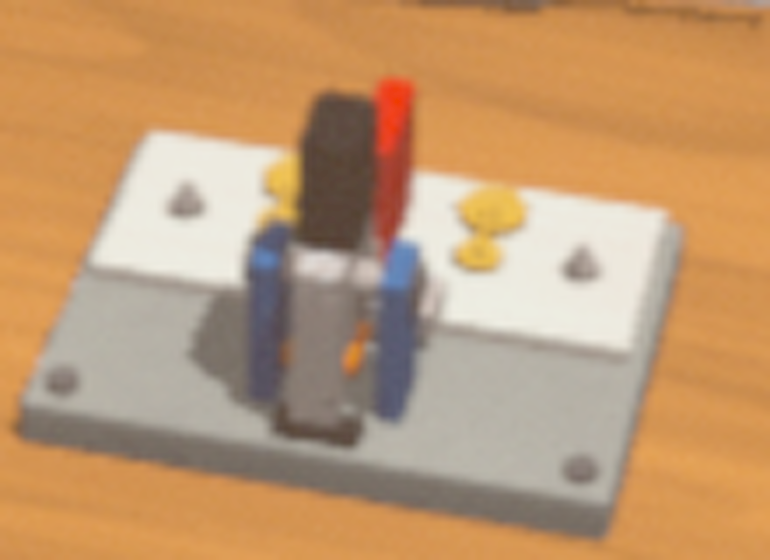

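View pics/g8t.png

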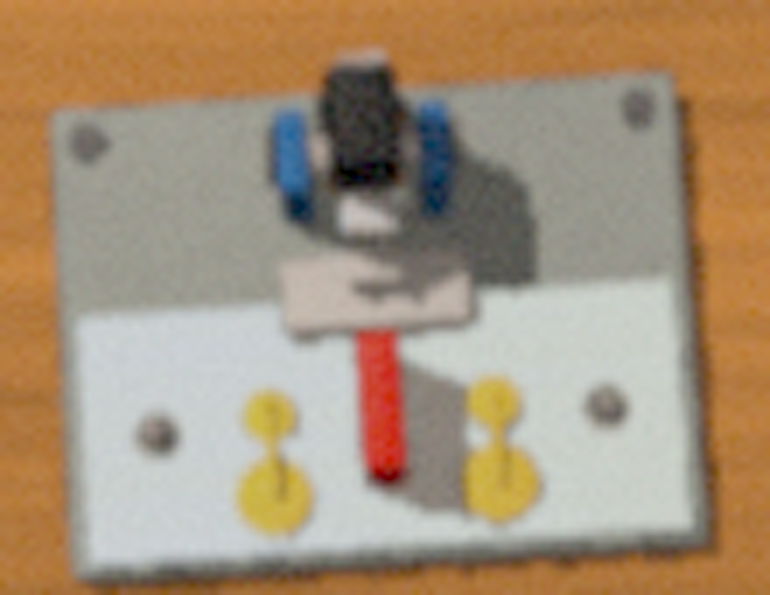

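View pics/scene8.png

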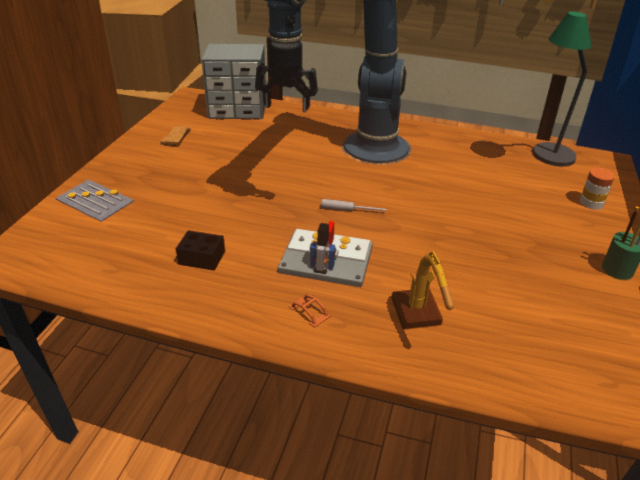

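```bash
python3 - <<'E'
from ov import *; from h import *
c=vision.camera("scene"); k=14
v=[*jp(78,0),J[2],.0275]
base=np.clip(255*(cv2.resize(c["color"][:,:,::-1],None,fx=k,fy=k,interpolation=cv2.INTER_CUBIC)/255.)**.6,0,255).astype(np.uint8)
out=[]
for lat in ([],[(-6,14,8,12,15,21)],[(11,17,8,12,18,38)]):
    im=base.copy(); boxes(im,c,v,lat,k,(0,0,0))
    if lat: boxes(im,c,v,HB[:1],k)
    out.append(im[236*k:276*k,308*k:338*k])
o=np.hstack(out); o=cv2.resize(o,None,fx=.6,fy=.6); print(o.shape); cv2.imwrite("pics/g9.png",o)
E
```

```text
(336, 756, 3)
```

View pics/g9.png

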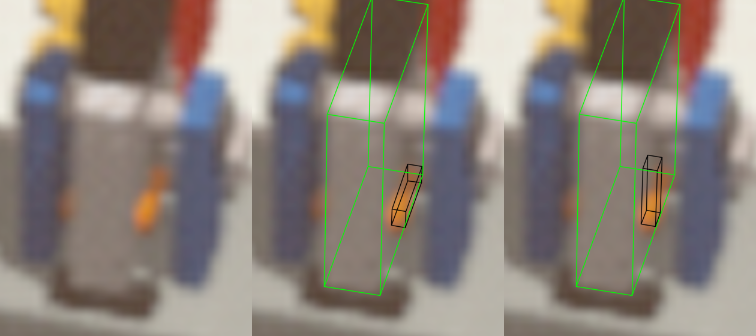

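```bash
python3 - <<'E'
from h import *
print(np.abs(readout.current_qd()).max()); arm.close_job(); st("done")
E
```

```text
0.005640548285775074
the job is handed in; nothing more can be done
the job is handed in; nothing more can be done
```

The key plate is hung flat over both pegs and the hook is pushed home on the cross pin. Both are released, and I handed the job in with the robot's clock at about 25 s. No verdict was reported.

- **Plate:** it went down with no contact force, and the last pictures show it flat with both peg tips through the holes.
- **Hook:** the push force rose to about 6.5 N and then reversed as the pin passed the latch. The hook then met a hard stop at TCP z = 94.5 mm (94.8 mm expected), where I pressed on to about 10 N.
- **Foot and latch:** after release the foot lies over the plate's edge. The orange latch matches the projected shut position better than the open one. That check rests on only a few pixels, because there is no direct reading of the latch.
- **Bystanders:** the neck stand, rod-driver, key guard and swage block look unmoved in the last scene picture, by eye only. The arm was parked clear.

No check failed. The final reading I asked for after handing in was refused, as the job was already closed.

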